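# Zero the kitchen scale for the butter dish

## Task

The butter dish is standing on the kitchen scale and I want to weigh butter into its tray. Take the cover off by its knob and set it down gently, right way up, in the middle of the round cork trivet; then zero the scale by pressing the tare button in the round recess fully down with the tip of the steel pick, and put the pick back in its stand as it was. Leave the tray where it is on the scale, do not press the button in the oblong recess, and do not disturb the other things on the counter.

Things in the scene. Friction and masses are not known exactly. Their poses are not given: they have to be found in the camera images.
- scale: White kitchen scale, fixed. Origin on the counter under the middle of its steel platform (160 x 190, top 64 high); z up, y along its 200 width. Its console, a panel 90 long, slopes down along the scale's own -x (roughly away from the robot), 35 deg from level, from 63 high at the platform to 11 at its far edge, middle 118 from the origin. Two recesses, at +y and -y, a dark display between.
- tare_face (a point): Middle of the face of the tare button, a dark round spring button 13 mm across in the ROUND recess (17 mm across), 55 mm from the panel's middle towards the scale's own +y. At rest the face lies 7 mm below the panel's surface. z points out of the panel, square to it (35 deg from vertical); pressed along -z. The point moves with the button.
- tare (a joint): Travel of the tare button, m: 0 at rest, 0.005 fully down. A spring pushes back with 0.9 N at first and 3.9 N when fully down; a hard stop follows.
- units_face (a point): Middle of the face of the units button, in the OBLONG recess (15 x 29 mm) at the scale's own -y end of the panel. Not to be pressed.
- units (a joint): Travel of the units button, m: 0 at rest, 0.005 fully down.
- tray: Loose white stoneware butter tray with a bare clay foot, 130 x 200 x 26 mm, walls and floor 7 mm thick, standing on the scale's platform. Origin at the centre of its underside, z up, long side along y. Mass about 0.35 kg.
- cover_knob (a point): Centre of the round knob of the butter dish's cover, where it is gripped: the knob's widest part is 38 mm across, from 8 mm below this point to 7 mm above it; the knob's top is 13 mm above. The cover's flat top is 22 mm below this point. z up. The cover is loose, about 0.4 kg.
- cover_base (a point): Centre of the underside of the butter dish's cover, 82 mm straight below cover_knob. The cover is a white stoneware box 90 x 150 mm (long side along y), 60 mm tall without its knob, open below; it stands inside the tray with about 14 mm to spare all round.
- trivet_top (a point): Centre of the top of the round cork trivet, 200 mm across, 10 mm thick, fixed on the counter.
- pick_grip (a point): Grip point of the loose pick (about 70 g), on its axis: a square beech handle 18 x 18 mm runs from 40 mm behind this point to 60 mm ahead, then a steel rod 60 mm long, 8 mm thick. In this frame the axis towards the tip is (0.574, 0, -0.819): in its stand (z up) it leans tip down, 55 deg below level along x. The handle's side faces, to be pinched from above, look along y.
- pick_tip (a point): Blunt end of the pick's steel rod, 120 mm from pick_grip along the axis, at (68.8, 0, -98.3) mm in the pick's frame. Same axes as pick_grip. With z up and x along the scale's own x, the rod is square to the scale's panel.
- stand_seat (a point): Where pick_grip lies when the pick rests in its stand, 122 mm above the counter; z up, x the level direction of the lean. The stand is a fixed dark wooden bracket, 150 mm high, on a 150 x 85 mm foot. The pick lies on a 14 mm wide rest 34 mm behind the grip point and in an open saddle 50 mm ahead of it, between cheeks 30 mm apart. It lifts straight up and goes back straight down.
- stand_tip (a point): Where pick_tip lies when the pick rests in its stand, against a stop that keeps it from sliding down, between cheeks 18 mm apart. Same axes as stand_seat.
- mug: Bystander: a white stoneware mug, 80 across, 90 tall (mm). Origin under its middle.
- mill: Bystander: a dark wooden pepper mill, 54 across, 122 tall (mm). Origin under its middle.
- jam: Bystander: a jam jar, 66 across, 85 tall (mm). Origin under its middle.
- ramekin: Bystander: a small white bowl, 84 across, 45 tall (mm). Origin under its middle.
- knife: Bystander: a steel butter knife lying flat, 190 long (mm). Origin near its middle.
- salt: Bystander: a white salt jar with a wooden lid, 52 across, 80 tall (mm). Origin under its middle.
Things that resemble listed ones, but are neither listed nor needed, are in the scene too. What is shaped like the part that bears pick_grip but blue or green is not meant.

How it is judged:
By the outcome, as a careful person would: the job done as asked, in the order asked, and still so for the second after the job is handed in, with the robot touching nothing.
It also fails if it takes over 67 s, if anything falls off the work surface, if the arm or the gripper's body presses on something with over 40 N, if the wrist force passes 120 N, or if a joint passes its speed limit or range.

## Robot

A 6-joint arm with a two-finger parallel gripper is mounted at the origin on the work surface. World frame = base frame: x ahead of the robot, y to its left, z up, the work surface at z = 0. Lengths are in mm, angles in rad, forces in N, time in s.
With the tool pointing down it reaches from about 250 to 775 mm from the base axis. Payload 4 kg.
Tool frame: the origin (TCP) lies at the very end of the fingers, on their centre line; the grasp point (between the pads) lies 19 mm behind it; z points along the fingers, y is the line along which they close (so a half turn about z gives the same grasp; the last joint's range is limited). The gripper opens to 94 mm and grips with 3 to 60 N. Pads are 16 mm wide; open, the fingers measure 119 mm over their backs; the gripper's body (75 mm by 177 mm) begins 78 mm behind the grasp point.
Start: joints at [-1.338, 0.087, 1.371, -0, 1.684, -0.103], TCP at [181.237, -519.301, 205.506] pointing down, gripper open.
Joint ranges: [-3.1, 3.1], [-0.76, 2.03], [0.27, 2.55], [-1.08, 4.22], [0.17, 2.65], [-2.57, 2.57]. Speed limits (rad/s): [2.79, 2.79, 3.14, 3.14, 3.14, 3.14].

## Interface

Orientations are given as a 3x3 rotation matrix whose columns are the frame's x, y, z axes.
In Python, from workcell import state, capture, job_done gives the robot as it stands.
- The arm moves only by the tool send_rows, never from a script. Its argument "deltas" is a list of rows, each an object of numbers: "rx", "ry", "rz": the turn, a rotation vector about the world's x, y, z in rad; "x", "y", "z": the shift along the world's x, y, z in mm; "grip": the opening, from 0 (shut) to 1 (fully open). A call has 1 to 12 rows; each row is the pose to reach, as a shift and turn from the pose commanded when the call began; what a row does not reach only later rows make up. A row lasts 1/10 s, in which the tool goes at most 50 mm and 8.59 degrees, less where a joint would pass 70% of its speed; a pose out of reach is approached as far as the arm can. A call with a gripper value outside its range is refused whole. The fingers move at their own pace and stop on an object; the grip force is fixed at half the most. Time passes only in rows, so rows that repeat a pose let the fingers close. It gives the time, the measured TCP pose, the force, the opening and the grip force at its end, in the units of the state.
- state(): the state, without advancing time (a new reading comes with each control period).
- capture(name): name is "scene" or "top"; returns a dict with "img" (400x640x3 uint8, red, green, blue), "K" (3x3 intrinsics, pixels), "R" (3x3) and "t" (3): a world point X has camera coordinates R X + t. Camera axes: x right, y down, z forward; pixel columns grow to the right and rows downward; lengths in mm; the calibration is good to about 2 mm. A picture is of the moment at which its call begins. There is no depth.
- job_done(): hands the job in; it is judged then, once.
The state is a dict: "time": time; "q": joint angles; "qvel": joint speeds; "joint_torque": joint torques, N m; "tool_pos": TCP position; "eef_rot": TCP orientation; "wrist_force": force on the tool from outside, world axes, zero at the start; "torque": the same for the moment, N m; "width": opening from 0.0 (shut) to 1.0 (fully open); "grip_force": force on a finger pad.
Only numpy, scipy, OpenCV 4.12 (cv2) and the standard library are available. Lean on these libraries where they do the work, as an engineer would, in place of code of your own. Each camera call takes 0.05 s, during which the arm holds its last target. There are 200 camera calls.

## Working session

There is one attempt and no reset: what is moved stays moved. The work goes in short steps, Python scripts to look and compute and a tool call to move; the robot and the scene stay as the last step left them, time stands still between calls to the robot, and variables do not carry over. Pictures are saved under pics/ and viewed, at most 10 in all, crops included, and the job is handed in when it is done.

Besides the shell and the picture viewer there is one more tool, called in YAML: its name, and indented under it one key for each argument. send_rows: Moves the arm, as the interface text tells. Its arguments: {"type":"object","properties":{"deltas":{"type":"array","items":{"type":"object","properties":{"rx":{"type":"number"},"ry":{"type":"number"},"rz":{"type":"number"},"x":{"type":"number"},"y":{"type":"number"},"z":{"type":"number"},"grip":{"type":"number"}}}}},"required":["deltas"]}

```bash
ls; mkdir -p pics
python3 - <<'E'
from workcell import state,capture
import cv2,numpy as np
for n in("scene","top"):
    c=capture(n);cv2.imwrite(f"pics/{n}0.png",c["img"][:,:,::-1]);np.savez(f"{n}0.npz",**c)
    print(n,c["K"].tolist(),np.round(c["R"],4).tolist(),c["t"], -c["R"].T@c["t"])
s=state();print(s)
E
```

```text
pics
scene [[493.7722770165481, 0.0, 322.9476616711516], [0.0, 493.7722770165481, 207.5639052182668], [0.0, 0.0, 1.0]] [[0.1534, 0.988, -0.0191], [0.6985, -0.1221, -0.7051], [-0.699, 0.0948, -0.7088]] [ -46.53879518 -301.12557938 2056.79286772] [1655.1674072  -185.74388643 1244.652336  ]
top [[466.5878057557293, 0.0, 314.4684024911685], [0.0, 466.5878057557293, 200.96316701370847], [0.0, 0.0, 1.0]] [[-0.0168, -0.9998, 0.0051], [-0.9784, 0.0154, -0.2062], [0.2061, -0.0084, -0.9785]] [ -41.98477208  536.56855283 1203.16215571] [ 276.3541411   -40.1293851  1288.13265119]
{'time': 0.1, 'q': array([-1.33810352e+00,  8.78973309e-02,  1.37207673e+00, -7.77892843e-06,
        1.68361163e+00, -1.03091740e-01]), 'qvel': array([-8.45191717e-05, -2.46155997e-03, -2.71653105e-03, -2.84067141e-03,
       -1.00171186e-03, -1.99636598e-04]), 'joint_torque': array([ 3.26830115e-03, -3.41251838e+01, -3.03301585e+01,  7.21017667e-02,
        3.03817133e-02, -9.78371168e-05]), 'tool_pos': array([ 181.11417726, -518.80487649,  204.42574526]), 'eef_rot': array([[ 9.44152416e-01,  3.29508721e-01, -4.67111978e-04],
       [ 3.29508993e-01, -9.44150449e-01,  1.93753721e-03],
       [ 1.97411423e-04, -1.98324803e-03, -9.99998014e-01]]), 'wrist_force': array([ 0.43044288,  1.09823343, -0.80516509]), 'torque': array([-0.0183435 , -0.01645332, -0.00058165]), 'grip_force': 0.0, 'width': 1.0006662382414724}
```

View pics/scene0.png

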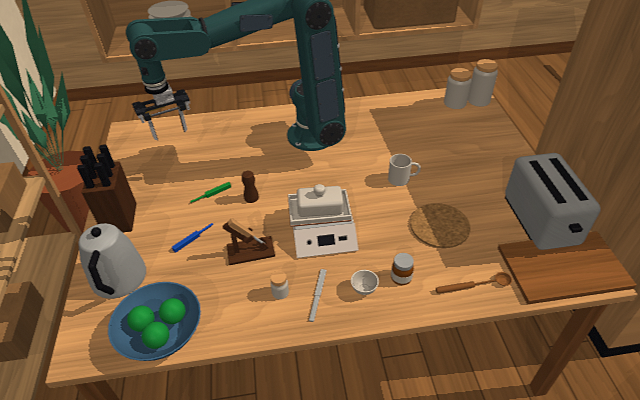

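View pics/top0.png

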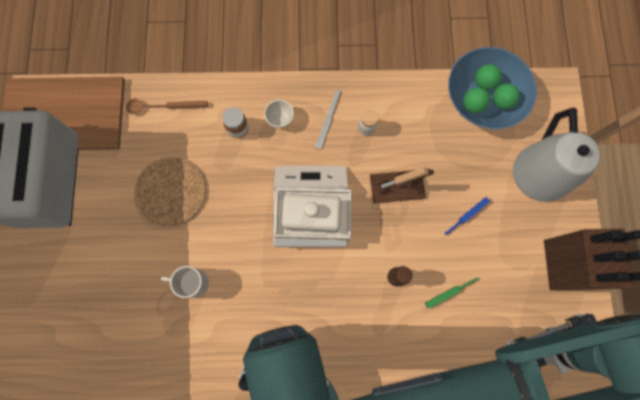

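Run:
```python
import cv2,numpy as np
t=cv2.imread("pics/top0.png");s=cv2.imread("pics/scene0.png")
def cr(i,x,y,w,h,k):return cv2.resize(i[y:y+h,x:x+w],None,fx=k,fy=k,interpolation=cv2.INTER_CUBIC)
o=np.zeros((600,800,3),np.uint8)
def put(a,x,y):o[y:y+a.shape[0],x:x+a.shape[1]]=a
put(cr(t,265,160,95,90,4),0,0)      # 380x360
put(cr(s,280,178,84,82,5)[:360],380,0)  #420x360
put(cr(t,364,160,76,48,5),0,360)  #380x240
put(cr(s,216,212,66,57,5)[:240],380,360)
cv2.imwrite("pics/m1.png",o)
```

```text
(no output)
```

View pics/m1.png

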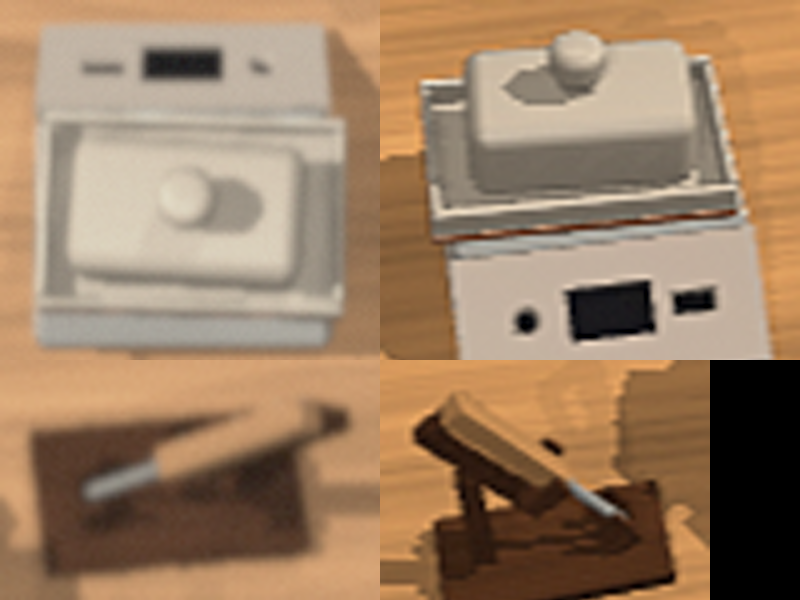

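```bash
cat > h.py <<'E'
import numpy as np,cv2
from scipy.optimize import least_squares
C={n:dict(np.load(f"{n}0.npz")) for n in("scene","top")}
def proj(n,X):
    c=C[n];p=(c["K"]@(c["R"]@np.atleast_2d(X).T+c["t"][:,None]));return (p[:2]/p[2]).T
def tri(a,b):  # scene px, top px
    f=lambda X:np.r_[proj("scene",X)[0]-a,proj("top",X)[0]-b]
    r=least_squares(f,[400,-50,50]);return r.x,np.abs(r.fun).max()
def ray(n,p,z):
    c=C[n];d=c["R"].T@np.linalg.inv(c["K"])@np.r_[p,1];o=-c["R"].T@c["t"];return o+d*(z-o[2])/d[2]
def un(u,v,k,x,y):return np.array([(u+.5)/k-.5+x,(v+.5)/k-.5+y])
A=lambda u,v:un(u,v,4,265,160)
B=lambda u,v:un(u-380,v,5,280,178)
D=lambda u,v:un(u,v-360,5,364,160)
E_=lambda u,v:un(u-380,v-360,5,216,212)
def Rz(a):return np.array([[np.cos(a),-np.sin(a),0],[np.sin(a),np.cos(a),0],[0,0,1]])
E
python3 - <<'E'
from h import *
np.set_printoptions(precision=1,suppress=True)
print("knob",*tri(B(578,58),A(187,196)))
print("round",*tri(B(526,321),A(260,67)));print("oblong",*tri(B(694,300),A(102,68)));print("display",*tri(B(611,311),A(182,63)))
print("tip",*tri(E_(630,518),D(86,494)))
print("handle back top end centre",*tri(E_(455,408),D(310,408)))
print("handle/rod junction",*tri(E_(566,488),D(157,470)))
# scale panel far corners z=11, platform near corners
for p in((42,25),(325,25)):print("panelfar",ray("top",A(*p),11))
for p in((34,345),(328,345)):print("plat near",ray("top",A(*p),60))
for p in((32,432),(45,577),(308,548)):print("foot",ray("top",D(*p),8))
for p in((38,122),(345,119),(341,317),(38,309)):print("tray rim",ray("top",A(*p),90))
for p in((76,135),(303,148),(295,285),(66,270)):print("cover",ray("top",A(*p),145))
# trivet
for n,c0 in(("top",(170,191)),("scene",(440,226))):
    im=C[n]["img"].astype(np.uint8);g=cv2.GaussianBlur(cv2.cvtColor(im,cv2.COLOR_RGB2LAB),(3,3),0).astype(float)
    # radial edge: strongest lightness/color gradient near predicted circle
    def res(x):
        a=np.linspace(0,2*np.pi,180,endpoint=False);out=0
        for r,s in((96,-1),(104,1)):
            X=np.c_[x[0]+r*np.cos(a),x[1]+r*np.sin(a),np.full(180,10 if s<0 else 0)]
            p=proj(n,X).astype(np.float32)
            v=cv2.remap(g.astype(np.float32),p[:,0].copy(),p[:,1].copy(),cv2.INTER_LINEAR)[:,0];out=out+s*v
        return -np.linalg.norm(out,axis=1).mean()
    x0=ray(n,c0,10)
    b=min((res((x0[0]+i,x0[1]+j)),x0[0]+i,x0[1]+j) for i in range(-20,21,2) for j in range(-20,21,2))
    print("trivet",n,x0,b)
E
```

```text
knob [495.8 -40.9 155.2] 0.5396970250461095
round [609.2 -93.7  35.6] 0.18521754865543016
oblong [610.2  16.1  35.8] 0.30334264470803873
display [612.3 -39.1  38.2] 0.39295599002343806
tip [ 581.2 -234.7   24.5] 0.8126229889113006
handle back top end centre [ 591.7 -328.7  157.7] 0.9757623061253469
handle/rod junction [ 584.2 -269.4   64.1] 0.06775192653685735
panelfar [648.9  58.9  11. ]
panelfar [ 645.8 -142.1   11. ]
plat near [415.8  60.3  60. ]
plat near [ 412.6 -133.5   60. ]
foot [ 621.7 -210.2    8. ]
foot [ 537.5 -214.     8. ]
foot [ 551.8 -362.7    8. ]
tray rim [559.5  55.4  90. ]
tray rim [ 558.4 -147.    90. ]
tray rim [ 427.2 -140.1   90. ]
tray rim [435.6  55.3  90. ]
cover [537.8  27.2 145. ]
cover [ 527.2 -115.2  145. ]
cover [ 440.6 -107.8  145. ]
cover [452.2  33.6 145. ]
trivet top [580.5 354.   10. ] (np.float32(-20.15221), np.float64(580.4830344281424), np.float64(347.96174679095856))
trivet scene [592.6 355.8  10. ] (np.float32(-27.961735), np.float64(586.6209269801973), np.float64(351.81027319105635))
```

send_rows:
  deltas:
    - {"x":315,"y":478,"z":0,"rz":1.335,"grip":1}
    - {"x":315,"y":478,"z":0,"rz":1.335,"grip":1}
    - {"x":315,"y":478,"z":0,"rz":1.335,"grip":1}
    - {"x":315,"y":478,"z":0,"rz":1.335,"grip":1}
    - {"x":315,"y":478,"z":0,"rz":1.335,"grip":1}
    - {"x":315,"y":478,"z":0,"rz":1.335,"grip":1}
    - {"x":315,"y":478,"z":0,"rz":1.335,"grip":1}
    - {"x":315,"y":478,"z":0,"rz":1.335,"grip":1}
    - {"x":315,"y":478,"z":0,"rz":1.335,"grip":1}
    - {"x":315,"y":478,"z":0,"rz":1.335,"grip":1}
    - {"x":315,"y":478,"z":0,"rz":1.335,"grip":1}
    - {"x":315,"y":478,"z":0,"rz":1.335,"grip":1}

```text
invalid input
```

send_rows:
  deltas:
    - {"x":26.0,"y":40.0,"z":0.0,"rx":0.0,"ry":0.0,"rz":0.11,"grip":1.0}
    - {"x":52.0,"y":80.0,"z":0.0,"rx":0.0,"ry":0.0,"rz":0.22,"grip":1.0}

```text
time: 0.3
tool_pos: [233.1, -438.6, 204.2]
eef_rot: [[0.849, 0.529, -0.0], [0.529, -0.849, 0.002], [0.001, -0.002, -1.0]]
wrist_force: [0.8, -0.1, 0.0]
width: 1.004
grip_force: 0.0
```

send_rows:
  deltas:
    - {"x":263,"y":398,"z":0,"rx":0,"ry":0,"rz":1.115,"grip":1}
    - {"x":263,"y":398,"z":0,"rx":0,"ry":0,"rz":1.115,"grip":1}
    - {"x":263,"y":398,"z":0,"rx":0,"ry":0,"rz":1.115,"grip":1}
    - {"x":263,"y":398,"z":0,"rx":0,"ry":0,"rz":1.115,"grip":1}
    - {"x":263,"y":398,"z":0,"rx":0,"ry":0,"rz":1.115,"grip":1}
    - {"x":263,"y":398,"z":0,"rx":0,"ry":0,"rz":1.115,"grip":1}
    - {"x":263,"y":398,"z":0,"rx":0,"ry":0,"rz":1.115,"grip":1}
    - {"x":263,"y":398,"z":0,"rx":0,"ry":0,"rz":1.115,"grip":1}
    - {"x":263,"y":398,"z":0,"rx":0,"ry":0,"rz":1.115,"grip":1}
    - {"x":263,"y":398,"z":0,"rx":0,"ry":0,"rz":1.115,"grip":1}
    - {"x":263,"y":398,"z":0,"rx":0,"ry":0,"rz":1.115,"grip":1}
    - {"x":263,"y":398,"z":0,"rx":0,"ry":0,"rz":1.115,"grip":1}

```text
time: 1.5
tool_pos: [495.8, -41.2, 204.8]
eef_rot: [[-0.101, 0.995, -0.002], [0.995, 0.101, -0.0], [-0.0, -0.002, -1.0]]
wrist_force: [-0.2, 0.5, 0.1]
width: 0.999
grip_force: 0.0
```

send_rows:
  deltas:
    - {"x":0,"y":0,"z":-40,"rx":0,"ry":0,"rz":0,"grip":1}
    - {"x":0,"y":0,"z":-60,"rx":0,"ry":0,"rz":0,"grip":1}
    - {"x":0,"y":0,"z":-69,"rx":0,"ry":0,"rz":0,"grip":1}
    - {"x":0,"y":0,"z":-69,"rx":0,"ry":0,"rz":0,"grip":1}
    - {"x":0,"y":0,"z":-69,"rx":0,"ry":0,"rz":0,"grip":0.6}
    - {"x":0,"y":0,"z":-69,"rx":0,"ry":0,"rz":0,"grip":0.5}
    - {"x":0,"y":0,"z":-69,"rx":0,"ry":0,"rz":0,"grip":0.45}
    - {"x":0,"y":0,"z":-69,"rx":0,"ry":0,"rz":0,"grip":0.3}
    - {"x":0,"y":0,"z":-69,"rx":0,"ry":0,"rz":0,"grip":0.3}
    - {"x":0,"y":0,"z":-69,"rx":0,"ry":0,"rz":0,"grip":0.3}
    - {"x":0,"y":0,"z":-69,"rx":0,"ry":0,"rz":0,"grip":0.3}

```text
time: 2.6
tool_pos: [496.2, -41.2, 136.5]
eef_rot: [[-0.1, 0.995, 0.0], [0.995, 0.1, -0.0], [-0.0, 0.0, -1.0]]
wrist_force: [-0.7, -0.7, -0.4]
width: 0.441
grip_force: 0.0
```

send_rows:
  deltas:
    - {"x":0,"y":0,"z":0,"rx":0,"ry":0,"rz":0,"grip":0.2}
    - {"x":0,"y":0,"z":0,"rx":0,"ry":0,"rz":0,"grip":0.2}
    - {"x":0,"y":0,"z":0,"rx":0,"ry":0,"rz":0,"grip":0.2}
    - {"x":0,"y":0,"z":0,"rx":0,"ry":0,"rz":0,"grip":0.2}

```text
time: 3.0
tool_pos: [496.0, -41.3, 136.5]
eef_rot: [[-0.1, 0.995, -0.0], [0.995, 0.1, 0.0], [0.0, -0.0, -1.0]]
wrist_force: [-1.8, -0.3, 0.7]
width: 0.384
grip_force: 30.0
```

send_rows:
  deltas:
    - {"x":0,"y":0,"z":3,"rx":0,"ry":0,"rz":0,"grip":0.2}
    - {"x":0,"y":0,"z":10,"rx":0,"ry":0,"rz":0,"grip":0.2}
    - {"x":0,"y":0,"z":25,"rx":0,"ry":0,"rz":0,"grip":0.2}
    - {"x":0,"y":0,"z":45,"rx":0,"ry":0,"rz":0,"grip":0.2}
    - {"x":0,"y":0,"z":65,"rx":0,"ry":0,"rz":0,"grip":0.2}
    - {"x":0,"y":0,"z":80,"rx":0,"ry":0,"rz":0,"grip":0.2}
    - {"x":0,"y":0,"z":80,"rx":0,"ry":0,"rz":0,"grip":0.2}
    - {"x":0,"y":0,"z":80,"rx":0,"ry":0,"rz":0,"grip":0.2}

```text
time: 3.8
tool_pos: [496.1, -41.2, 216.1]
eef_rot: [[-0.1, 0.995, -0.0], [0.995, 0.1, 0.0], [0.0, -0.0, -1.0]]
wrist_force: [-0.4, -0.1, -4.5]
width: 0.388
grip_force: 30.0
```

Run:
```python
from workcell import state,capture
import cv2,numpy as np
o=[]
for n,(x,y,w,h) in(("scene",(220,120,200,150)),("top",(240,130,200,150))):
    c=capture(n)["img"][y:y+h,x:x+w,::-1];o.append(cv2.resize(c,None,fx=2,fy=2,interpolation=cv2.INTER_CUBIC))
cv2.imwrite("pics/m2.png",np.hstack(o))
s=state();print(s["wrist_force"],s["torque"],s["width"])
```

```text
[-1.17771995 -0.38110403 -4.75242438] [-0.06971704 -0.12026053  0.00076525] 0.3831977168025349
```

View pics/m2.png

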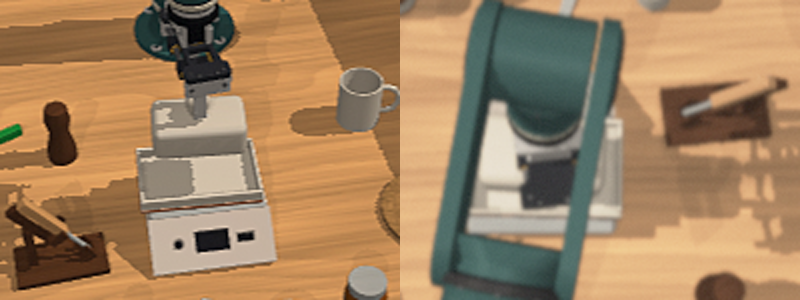

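send_rows:
  deltas:
    - {"x":4,"y":16,"z":0,"rx":0,"ry":0,"rz":0,"grip":0.2}
    - {"x":12,"y":51,"z":0,"rx":0,"ry":0,"rz":0,"grip":0.2}
    - {"x":21,"y":95,"z":0,"rx":0,"ry":0,"rz":0,"grip":0.2}
    - {"x":31,"y":140,"z":0,"rx":0,"ry":0,"rz":0,"grip":0.2}
    - {"x":41,"y":185,"z":0,"rx":0,"ry":0,"rz":0,"grip":0.2}
    - {"x":51,"y":230,"z":0,"rx":0,"ry":0,"rz":0,"grip":0.2}
    - {"x":61,"y":275,"z":0,"rx":0,"ry":0,"rz":0,"grip":0.2}
    - {"x":70,"y":315,"z":0,"rx":0,"ry":0,"rz":0,"grip":0.2}
    - {"x":78,"y":350,"z":0,"rx":0,"ry":0,"rz":0,"grip":0.2}
    - {"x":84,"y":376,"z":0,"rx":0,"ry":0,"rz":0,"grip":0.2}
    - {"x":87.5,"y":391,"z":0,"rx":0,"ry":0,"rz":0,"grip":0.2}
    - {"x":87.5,"y":391,"z":0,"rx":0,"ry":0,"rz":0,"grip":0.2}

```text
time: 5.1
tool_pos: [582.9, 351.7, 213.4]
eef_rot: [[-0.103, 0.995, -0.004], [0.995, 0.103, -0.001], [-0.001, -0.004, -1.0]]
wrist_force: [-0.1, -1.5, -4.3]
width: 0.384
grip_force: 30.0
```

send_rows:
  deltas:
    - {"x":0,"y":0,"z":-10,"rx":0,"ry":0,"rz":0,"grip":0.2}
    - {"x":0,"y":0,"z":-30,"rx":0,"ry":0,"rz":0,"grip":0.2}
    - {"x":0,"y":0,"z":-55,"rx":0,"ry":0,"rz":0,"grip":0.2}
    - {"x":0,"y":0,"z":-80,"rx":0,"ry":0,"rz":0,"grip":0.2}
    - {"x":0,"y":0,"z":-103,"rx":0,"ry":0,"rz":0,"grip":0.2}
    - {"x":0,"y":0,"z":-120,"rx":0,"ry":0,"rz":0,"grip":0.2}
    - {"x":0,"y":0,"z":-128,"rx":0,"ry":0,"rz":0,"grip":0.2}
    - {"x":0,"y":0,"z":-132,"rx":0,"ry":0,"rz":0,"grip":0.2}
    - {"x":0,"y":0,"z":-134,"rx":0,"ry":0,"rz":0,"grip":0.2}
    - {"x":0,"y":0,"z":-134,"rx":0,"ry":0,"rz":0,"grip":0.2}

```text
time: 6.1
tool_pos: [584.2, 349.6, 83.5]
eef_rot: [[-0.1, 0.995, 0.002], [0.995, 0.1, 0.001], [0.0, 0.002, -1.0]]
wrist_force: [0.5, -0.4, -5.3]
width: 0.389
grip_force: 30.0
```

Run:
```python
from workcell import state,capture
import cv2,numpy as np
o=[]
for n,(x,y,w,h) in(("scene",(370,120,120,150)),("top",(110,120,140,150))):
    c=capture(n)["img"][y:y+h,x:x+w,::-1];o.append(cv2.resize(c,None,fx=3,fy=3,interpolation=cv2.INTER_CUBIC))
cv2.imwrite("pics/m3.png",np.hstack(o))
s=state();print(s["wrist_force"],s["torque"],s["width"],s["tool_pos"])
```

```text
[ 0.0827261   1.05483285 -4.51427475] [-0.05184264 -0.08437302 -0.07146935] 0.38573043541596364 [584.37498736 349.94221344  83.90675362]
```

View pics/m3.png

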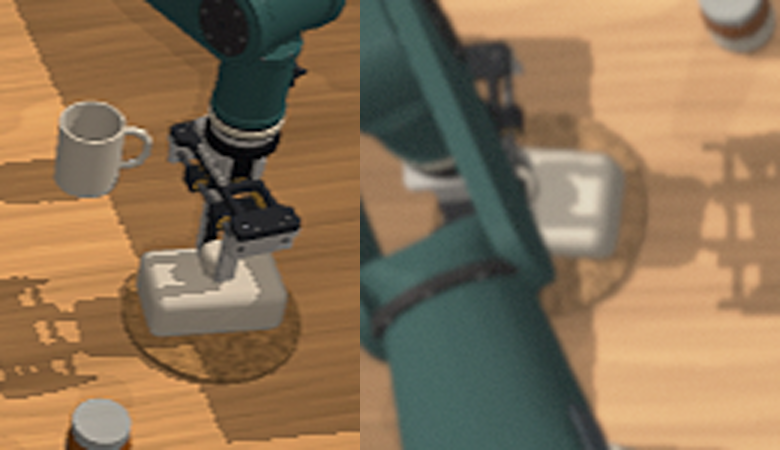

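Run:
```python
from h import *
a=np.linspace(0,2*np.pi,720)
for c in((583.5,350),(583.5,358),(590,350)):
  for z in (10,0):
    X=np.c_[c[0]+100*np.cos(a),c[1]+100*np.sin(a),0*a+z]
    s=(proj("scene",X)-[370,120])*3;t=(proj("top",X)-[110,120])*3+[360,0]
    print(c,z,"scene",s.min(0).round(),s.max(0).round(),"top",t.min(0).round(),t.max(0).round())
# edge positions in initial top image, row/col through trivet
for n,(u,v) in(("top",(170,191)),("scene",(440,226))):
    g=cv2.cvtColor(C[n]["img"],cv2.COLOR_RGB2LAB).astype(int)
    print(n,"row",v,[tuple(g[v,k,::2]) for k in list(range(u-40,u-28))],[tuple(g[v,k,::2]) for k in range(u+28,u+40)])
```

```text
(583.5, 350) 10 scene [113. 251.] [293. 380.] top [437. 107.] [651. 315.]
(583.5, 350) 0 scene [112. 257.] [291. 386.] top [441. 111.] [654. 317.]
(583.5, 358) 10 scene [120. 250.] [300. 380.] top [428. 108.] [643. 316.]
(583.5, 358) 0 scene [119. 256.] [298. 385.] top [432. 111.] [645. 317.]
(590, 350) 10 scene [115. 254.] [295. 385.] top [437. 101.] [652. 308.]
(590, 350) 0 scene [114. 260.] [293. 391.] top [441. 104.] [654. 310.]
top row 191 [(np.int64(136), np.int64(152)), (np.int64(136), np.int64(152)), (np.int64(136), np.int64(151)), (np.int64(132), np.int64(151)), (np.int64(120), np.int64(149)), (np.int64(110), np.int64(148)), (np.int64(103), np.int64(147)), (np.int64(102), np.int64(148)), (np.int64(103), np.int64(147)), (np.int64(102), np.int64(148)), (np.int64(106), np.int64(147)), (np.int64(108), np.int64(148))] [(np.int64(140), np.int64(154)), (np.int64(142), np.int64(154)), (np.int64(145), np.int64(154)), (np.int64(146), np.int64(154)), (np.int64(145), np.int64(154)), (np.int64(141), np.int64(154)), (np.int64(130), np.int64(152)), (np.int64(115), np.int64(148)), (np.int64
[... 199 characters left out ...]
np.int64(158), np.int64(164)), (np.int64(157), np.int64(165)), (np.int64(156), np.int64(165)), (np.int64(157), np.int64(165)), (np.int64(161), np.int64(166)), (np.int64(132), np.int64(159)), (np.int64(103), np.int64(153)), (np.int64(110), np.int64(155)), (np.int64(94), np.int64(151)), (np.int64(105), np.int64(156))] [(np.int64(88), np.int64(152)), (np.int64(93), np.int64(153)), (np.int64(108), np.int64(155)), (np.int64(117), np.int64(156)), (np.int64(115), np.int64(156)), (np.int64(116), np.int64(157)), (np.int64(116), np.int64(156)), (np.int64(117), np.int64(156)), (np.int64(116), np.int64(156)), (np.int64(116), np.int64(156)), (np.int64(115), np.int64(156)), (np.int64(115), np.int64(156))]
```

send_rows:
  deltas:
    - {"x":0,"y":5,"z":0,"rx":0,"ry":0,"rz":0,"grip":0.2}
    - {"x":0,"y":5,"z":-2,"rx":0,"ry":0,"rz":0,"grip":0.2}
    - {"x":0,"y":5,"z":-4,"rx":0,"ry":0,"rz":0,"grip":0.2}
    - {"x":0,"y":5,"z":-5.5,"rx":0,"ry":0,"rz":0,"grip":0.2}
    - {"x":0,"y":5,"z":-6.5,"rx":0,"ry":0,"rz":0,"grip":0.2}
    - {"x":0,"y":5,"z":-7,"rx":0,"ry":0,"rz":0,"grip":0.2}
    - {"x":0,"y":5,"z":-7,"rx":0,"ry":0,"rz":0,"grip":0.2}

```text
time: 6.9
tool_pos: [583.7, 354.7, 75.6]
eef_rot: [[-0.1, 0.995, 0.0], [0.995, 0.1, 0.0], [0.0, 0.0, -1.0]]
wrist_force: [0.0, -0.2, -4.5]
width: 0.381
grip_force: 30.0
```

send_rows:
  deltas:
    - {"x":0,"y":0,"z":-0.5,"rx":0,"ry":0,"rz":0,"grip":0.2}
    - {"x":0,"y":0,"z":-1,"rx":0,"ry":0,"rz":0,"grip":0.2}
    - {"x":0,"y":0,"z":-1,"rx":0,"ry":0,"rz":0,"grip":0.2}

```text
time: 7.2
tool_pos: [583.8, 354.7, 75.5]
eef_rot: [[-0.1, 0.995, 0.001], [0.995, 0.1, 0.0], [0.0, 0.001, -1.0]]
wrist_force: [-1.7, -0.4, 0.5]
width: 0.383
grip_force: 30.0
```

send_rows:
  deltas:
    - {"x":0,"y":0,"z":0,"rx":0,"ry":0,"rz":0,"grip":0.42}
    - {"x":0,"y":0,"z":0,"rx":0,"ry":0,"rz":0,"grip":0.5}
    - {"x":0,"y":0,"z":0,"rx":0,"ry":0,"rz":0,"grip":0.65}
    - {"x":0,"y":0,"z":0,"rx":0,"ry":0,"rz":0,"grip":0.8}
    - {"x":0,"y":0,"z":0,"rx":0,"ry":0,"rz":0,"grip":0.8}
    - {"x":0,"y":0,"z":20,"rx":0,"ry":0,"rz":0,"grip":0.8}
    - {"x":0,"y":0,"z":60,"rx":0,"ry":0,"rz":0,"grip":0.8}
    - {"x":0,"y":0,"z":105,"rx":0,"ry":0,"rz":0,"grip":0.6}
    - {"x":0,"y":0,"z":150,"rx":0,"ry":0,"rz":0,"grip":0.6}

```text
time: 8.1
tool_pos: [583.4, 354.5, 225.6]
eef_rot: [[-0.1, 0.995, -0.001], [0.995, 0.1, -0.0], [-0.0, -0.001, -1.0]]
wrist_force: [0.4, 0.1, -0.6]
width: 0.666
grip_force: 0.0
```

```bash
cat >> h.py <<'E'
ax=np.array([.574,0,-.819]);up=np.array([.819,0,.574]);yy=np.array([0,1.,0])
def boxpts(a,b,h):
    return [np.array(ax*s+up*i*h+yy*j*h) for s in(a,b) for i,j in((-1,-1),(-1,1),(1,1),(1,-1))]
ED=[(0,1),(1,2),(2,3),(3,0),(4,5),(5,6),(6,7),(7,4),(0,4),(1,5),(2,6),(3,7)]
def overlay(n,img,x,y,w,h,k,g,yaw):
    o=cv2.resize(img[y:y+h,x:x+w],None,fx=k,fy=k,interpolation=cv2.INTER_CUBIC)
    for P,col in((boxpts(-40,60,9),(0,255,0)),(boxpts(60,120,4),(0,0,255))):
        q=proj(n,(Rz(yaw)@np.array(P).T).T+g);q=((q-[x,y]+.5)*k-.5).round().astype(int)
        for a,b in ED:cv2.line(o,tuple(map(int,q[a])),tuple(map(int,q[b])),col,1)
    return o
E
python3 - <<'E'
from h import *
def im(n):return C[n]["img"][:,:,::-1].copy()
g=np.array([588,-304,122.]);yaw=np.deg2rad(95.7)
f=lambda v:np.r_[proj("scene",v[:3]+Rz(v[3])@(ax*120))[0]-E_(630,518),proj("top",v[:3]+Rz(v[3])@(ax*120))[0]-D(86,494),
 proj("scene",v[:3]+Rz(v[3])@(ax*60))[0]-E_(566,488),proj("top",v[:3]+Rz(v[3])@(ax*60))[0]-D(157,470),
 proj("scene",v[:3]+Rz(v[3])@(ax*-40+up*9))[0]-E_(455,408),proj("top",v[:3]+Rz(v[3])@(ax*-40+up*9))[0]-D(310,408)]
r=least_squares(f,[*g,yaw]);print(r.x,np.degrees(r.x[3]),r.fun.round(1))
g=r.x[:3];yaw=r.x[3]
a=overlay("top",im("top"),370,158,76,57,5,g,yaw);b=overlay("scene",im("scene"),216,212,70,57,6,g,yaw)
o=np.zeros((342,800,3),np.uint8);o[:285,:380]=a;o[:342,380:]=b;cv2.imwrite("pics/m4.png",o)
E
```

```text
[ 589.05514732 -306.91608652  119.16210892    1.68204483] 96.37406992288251 [-1.8  0.9  0.5  0.2 -1.3 -0.9  1.5 -0.9  1.1 -0.4 -3.3  0.4]
```

View pics/m4.png

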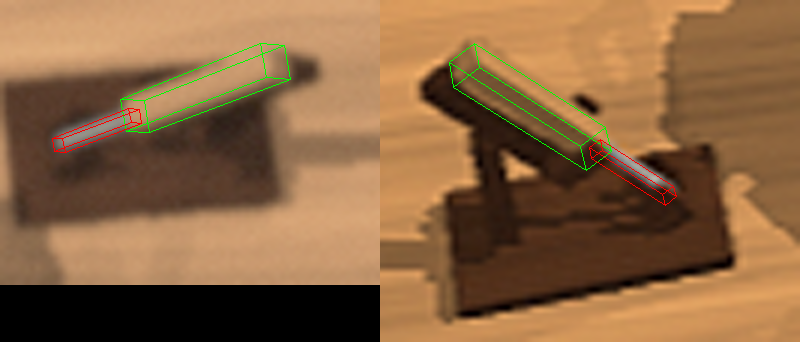

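send_rows:
  deltas:
    - {"x":0,"y":-40,"z":0,"rx":0,"ry":0,"rz":0,"grip":0.6}
    - {"x":1,"y":-90,"z":0,"rx":0,"ry":0,"rz":0,"grip":0.6}
    - {"x":1,"y":-140,"z":0,"rx":0,"ry":0,"rz":0,"grip":0.6}
    - {"x":1,"y":-190,"z":0,"rx":0,"ry":0,"rz":0,"grip":0.6}
    - {"x":2,"y":-240,"z":0,"rx":0,"ry":0,"rz":0,"grip":0.6}
    - {"x":2,"y":-290,"z":0,"rx":0,"ry":0,"rz":0,"grip":0.6}
    - {"x":2,"y":-340,"z":0,"rx":0,"ry":0,"rz":0,"grip":0.6}
    - {"x":3,"y":-390,"z":0,"rx":0,"ry":0,"rz":0,"grip":0.6}
    - {"x":3,"y":-440,"z":0,"rx":0,"ry":0,"rz":0,"grip":0.6}
    - {"x":4,"y":-490,"z":0,"rx":0,"ry":0,"rz":0,"grip":0.6}
    - {"x":4,"y":-540,"z":0,"rx":0,"ry":0,"rz":0,"grip":0.6}
    - {"x":4,"y":-590,"z":0,"rx":0,"ry":0,"rz":0,"grip":0.6}

```text
time: 9.3
tool_pos: [587.5, -237.3, 224.7]
eef_rot: [[-0.1, 0.995, 0.001], [0.995, 0.1, -0.0], [-0.0, 0.001, -1.0]]
wrist_force: [1.2, 0.0, 0.6]
width: 0.6
grip_force: 0.0
```

send_rows:
  deltas:
    - {"x":0,"y":-40,"z":0,"rx":0,"ry":0,"rz":0,"grip":0.6}
    - {"x":0,"y":-70,"z":0,"rx":0,"ry":0,"rz":0,"grip":0.6}
    - {"x":0,"y":-70,"z":0,"rx":0,"ry":0,"rz":0,"grip":0.6}
    - {"x":0,"y":-70,"z":-25,"rx":0,"ry":0,"rz":0,"grip":0.6}

```text
time: 9.7
tool_pos: [589.4, -306.9, 203.6]
eef_rot: [[-0.098, 0.995, 0.008], [0.995, 0.098, -0.004], [-0.005, 0.007, -1.0]]
wrist_force: [0.2, -0.2, 0.7]
width: 0.599
grip_force: 0.0
```

Run:
```python
from workcell import state,capture
import cv2,numpy as np
o=[]
for n,(x,y,w,h) in(("scene",(200,150,100,110)),("top",(350,110,100,110))):
    c=capture(n)["img"];cv2.imwrite(f"pics/{n}5.png",c[:,:,::-1]);c=c[y:y+h,x:x+w,::-1];o.append(cv2.resize(c,None,fx=4,fy=4,interpolation=cv2.INTER_CUBIC))
cv2.imwrite("pics/m5.png",np.hstack(o))
s=state();print(s["tool_pos"],s["wrist_force"],s["time"])
from h import *
g=s["tool_pos"]
for d in(-28,28):
  p=proj("scene",g+[d,0,0])[0];print((p-[200,150])*4)
```

```text
[ 586.48506147 -303.73329306  195.8396451 ] [-0.26792251  0.33211109 -0.75283723] 9.8
[142.95801152 214.37598227]
[145.2246221  266.87711787]
```

View pics/m5.png

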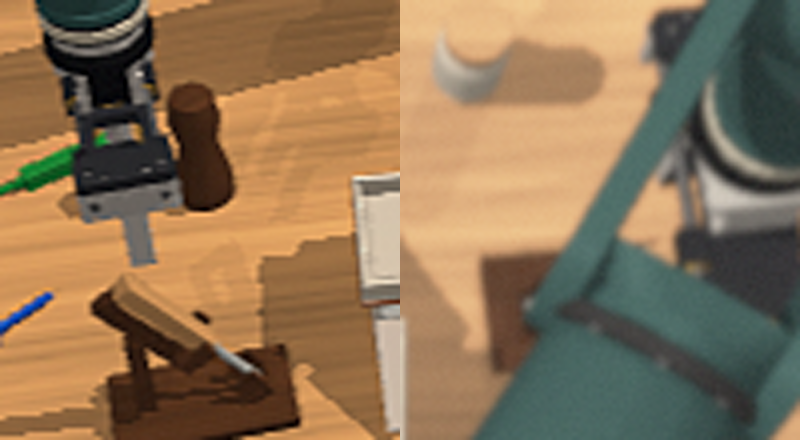

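send_rows:
  deltas:
    - {"x":0,"y":0,"z":-20,"rx":0,"ry":0,"rz":0,"grip":0.6}
    - {"x":0,"y":0,"z":-45,"rx":0,"ry":0,"rz":0,"grip":0.6}
    - {"x":0,"y":0,"z":-65,"rx":0,"ry":0,"rz":0,"grip":0.6}
    - {"x":0,"y":0,"z":-80,"rx":0,"ry":0,"rz":0,"grip":0.6}
    - {"x":0,"y":0,"z":-90,"rx":0,"ry":0,"rz":0,"grip":0.6}
    - {"x":0,"y":0,"z":-96,"rx":0,"ry":0,"rz":0,"grip":0.6}
    - {"x":0,"y":0,"z":-96,"rx":0,"ry":0,"rz":0,"grip":0.4}
    - {"x":0,"y":0,"z":-96,"rx":0,"ry":0,"rz":0,"grip":0.35}
    - {"x":0,"y":0,"z":-96,"rx":0,"ry":0,"rz":0,"grip":0.3}

```text
time: 10.7
tool_pos: [588.3, -305.7, 104.9]
eef_rot: [[-0.1, 0.995, 0.002], [0.995, 0.1, -0.001], [-0.001, 0.002, -1.0]]
wrist_force: [0.3, 0.8, 0.1]
width: 0.38
grip_force: 0.0
```

send_rows:
  deltas:
    - {"x":0,"y":0,"z":0,"rx":0,"ry":0,"rz":0,"grip":0.25}
    - {"x":0,"y":0,"z":0,"rx":0,"ry":0,"rz":0,"grip":0.22}
    - {"x":0,"y":0,"z":0,"rx":0,"ry":0,"rz":0,"grip":0.2}
    - {"x":0,"y":0,"z":0,"rx":0,"ry":0,"rz":0,"grip":0.1}
    - {"x":0,"y":0,"z":0,"rx":0,"ry":0,"rz":0,"grip":0.1}
    - {"x":0,"y":0,"z":0,"rx":0,"ry":0,"rz":0,"grip":0.1}

```text
time: 11.3
tool_pos: [588.0, -305.3, 103.8]
eef_rot: [[-0.1, 0.995, 0.001], [0.995, 0.1, -0.0], [-0.0, 0.001, -1.0]]
wrist_force: [0.7, 0.1, 2.4]
width: 0.191
grip_force: 29.9
```

Run:
```python
from workcell import state
s=state();print(s["tool_pos"],s["wrist_force"],s["torque"],s["width"],s["grip_force"],s["time"])
```

```text
[ 588.01413962 -305.31288014  103.80642465] [0.71572358 0.13395395 2.42514031] [-0.00193722 -0.23400753 -0.02156241] 0.19085128973382648 29.89396870136261 11.3
```

send_rows:
  deltas:
    - {"x":0,"y":0,"z":3,"rx":0,"ry":0,"rz":0,"grip":0.1}
    - {"x":0,"y":0,"z":10,"rx":0,"ry":0,"rz":0,"grip":0.1}
    - {"x":0,"y":0,"z":25,"rx":0,"ry":0,"rz":0,"grip":0.1}
    - {"x":0,"y":0,"z":50,"rx":0,"ry":0,"rz":0,"grip":0.1}
    - {"x":0,"y":0,"z":80,"rx":0,"ry":0,"rz":0,"grip":0.1}
    - {"x":0,"y":0,"z":115,"rx":0,"ry":0,"rz":0,"grip":0.1}
    - {"x":0,"y":0,"z":145,"rx":0,"ry":0,"rz":0,"grip":0.1}
    - {"x":0,"y":0,"z":160,"rx":0,"ry":0,"rz":0,"grip":0.1}
    - {"x":0,"y":0,"z":160,"rx":0,"ry":0,"rz":0,"grip":0.1}

```text
time: 12.2
tool_pos: [588.8, -306.0, 269.0]
eef_rot: [[-0.1, 0.995, 0.007], [0.995, 0.1, -0.005], [-0.005, 0.007, -1.0]]
wrist_force: [0.5, -0.9, -1.0]
width: 0.184
grip_force: 29.9
```

send_rows:
  deltas:
    - {"x":10,"y":10,"z":0,"rx":0,"ry":0,"rz":0.12,"grip":0.1}
    - {"x":21,"y":30,"z":0,"rx":0,"ry":0,"rz":0.25,"grip":0.1}
    - {"x":32,"y":51,"z":0,"rx":0,"ry":0,"rz":0.39,"grip":0.1}
    - {"x":43,"y":74,"z":0,"rx":0,"ry":0,"rz":0.53,"grip":0.1}
    - {"x":54,"y":97,"z":0,"rx":0,"ry":0,"rz":0.67,"grip":0.1}
    - {"x":65,"y":120,"z":0,"rx":0,"ry":0,"rz":0.81,"grip":0.1}
    - {"x":76,"y":143,"z":0,"rx":0,"ry":0,"rz":0.95,"grip":0.1}
    - {"x":87,"y":165,"z":0,"rx":0,"ry":0,"rz":1.09,"grip":0.1}
    - {"x":97,"y":185,"z":0,"rx":0,"ry":0,"rz":1.23,"grip":0.1}
    - {"x":106,"y":200,"z":0,"rx":0,"ry":0,"rz":1.36,"grip":0.1}
    - {"x":113,"y":210,"z":0,"rx":0,"ry":0,"rz":1.46,"grip":0.1}
    - {"x":113,"y":210,"z":0,"rx":0,"ry":0,"rz":1.46,"grip":0.1}

```text
time: 13.4
tool_pos: [700.9, -93.5, 261.8]
eef_rot: [[-1.0, 0.009, -0.002], [0.009, 1.0, 0.001], [0.002, 0.001, -1.0]]
wrist_force: [-0.7, 0.6, -0.2]
width: 0.189
grip_force: 29.9
```

send_rows:
  deltas:
    - {"x":0,"y":0,"z":-30,"rx":0,"ry":0,"rz":0,"grip":0.1}
    - {"x":0,"y":0,"z":-65,"rx":0,"ry":0,"rz":0,"grip":0.1}
    - {"x":0,"y":0,"z":-95,"rx":0,"ry":0,"rz":0,"grip":0.1}
    - {"x":0,"y":0,"z":-114,"rx":0,"ry":0,"rz":0,"grip":0.1}
    - {"x":0,"y":0,"z":-114,"rx":0,"ry":0,"rz":0,"grip":0.1}
    - {"x":0,"y":0,"z":-114,"rx":0,"ry":0,"rz":0,"grip":0.1}

```text
time: 14.0
tool_pos: [700.3, -95.9, 149.3]
eef_rot: [[-1.0, 0.013, -0.001], [0.013, 1.0, 0.0], [0.001, 0.0, -1.0]]
wrist_force: [-0.1, 0.3, -0.6]
width: 0.191
grip_force: 29.9
```

Run:
```python
from workcell import state,capture
from h import *
o=[]
s=state();print(s["tool_pos"],s["eef_rot"].round(3).tolist(),s["wrist_force"],s["time"])
g=s["tool_pos"]+[0,0,18.2];yaw=np.pi-.012
for n,(x,y,w,h),k in(("scene",(280,165,85,100),5),("top",(285,130,75,80),5)):
    c=capture(n)["img"];cv2.imwrite(f"pics/{n}6.png",c[:,:,::-1]);a=c[y:y+h,x:x+w,::-1];a=cv2.resize(a,None,fx=k,fy=k,interpolation=cv2.INTER_CUBIC)
    q=(proj(n,g+Rz(yaw)@(ax*120))[0]-[x,y]+.5)*k-.5;print(n,"pred tip",q)
    p=np.zeros((500,a.shape[1],3),np.uint8);p[:a.shape[0]]=a;o.append(p)
cv2.imwrite("pics/m6.png",np.hstack(o))
```

```text
[700.25224514 -95.91271013 149.34288342] [[-1.0, 0.013, -0.001], [0.013, 1.0, 0.0], [0.001, 0.0, -1.0]] [-0.13584159  0.30119463 -0.63174244] 14.0
scene pred tip [145.44120471 377.54588039]
top pred tip [228.20746615 178.26438416]
```

View pics/m6.png

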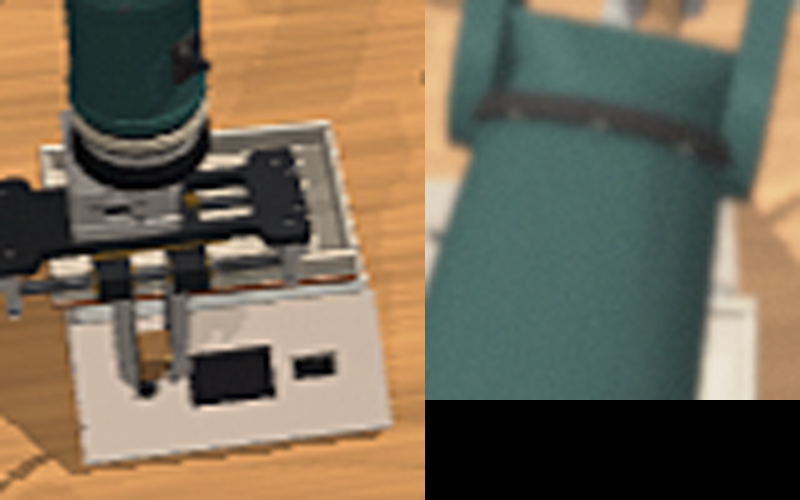

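Run:
```python
from h import *
g=np.array([700.25,-95.9,149.35+18.2]);im=cv2.imread("pics/scene6.png")
print(proj("scene",g-ax*0),proj("scene",g+Rz(np.pi-.012)@(ax*-40)))
a=overlay("scene",im,295,215,40,40,10,g,np.pi-.012)
b=cv2.resize(im[215:255,295:335],None,fx=10,fy=10,interpolation=cv2.INTER_CUBIC)
cv2.imwrite("pics/m7.png",np.hstack([b,a]))
```

```text
[[310.22332603 235.53655684]] [[310.79105031 233.84218705]]
```

View pics/m7.png

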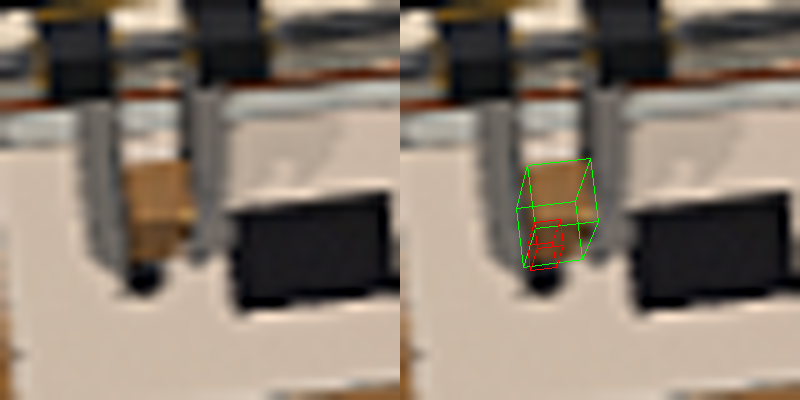

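send_rows:
  deltas:
    - {"x":-3,"y":1,"z":-4.3,"rx":0,"ry":0,"rz":0,"grip":0.1}
    - {"x":-11.5,"y":1.2,"z":-16.4,"rx":0,"ry":0,"rz":0,"grip":0.1}
    - {"x":-18.9,"y":1.3,"z":-27,"rx":0,"ry":0,"rz":0,"grip":0.1}
    - {"x":-21.8,"y":1.3,"z":-31.1,"rx":0,"ry":0,"rz":0,"grip":0.1}
    - {"x":-23,"y":1.3,"z":-32.8,"rx":0,"ry":0,"rz":0,"grip":0.1}
    - {"x":-23,"y":1.3,"z":-32.8,"rx":0,"ry":0,"rz":0,"grip":0.1}
    - {"x":-23,"y":1.3,"z":-32.8,"rx":0,"ry":0,"rz":0,"grip":0.1}

```text
time: 14.8
tool_pos: [678.4, -94.0, 117.7]
eef_rot: [[-1.0, 0.011, 0.002], [0.011, 1.0, -0.0], [-0.002, -0.0, -1.0]]
wrist_force: [-0.5, -0.0, -0.6]
width: 0.189
grip_force: 29.9
```

send_rows:
  deltas:
    - {"x":-1.4,"y":0,"z":-2.0,"rx":0,"ry":0,"rz":0,"grip":0.1}
    - {"x":-2.9,"y":0,"z":-4.1,"rx":0,"ry":0,"rz":0,"grip":0.1}
    - {"x":-2.9,"y":0,"z":-4.1,"rx":0,"ry":0,"rz":0,"grip":0.1}
    - {"x":-2.9,"y":0,"z":-4.1,"rx":0,"ry":0,"rz":0,"grip":0.1}

```text
time: 15.2
tool_pos: [674.8, -94.0, 112.6]
eef_rot: [[-1.0, 0.011, -0.0], [0.011, 1.0, 0.0], [0.0, 0.0, -1.0]]
wrist_force: [-0.0, -0.4, -1.1]
width: 0.188
grip_force: 29.9
```

send_rows:
  deltas:
    - {"x":-0.6,"y":0,"z":-0.8,"rx":0,"ry":0,"rz":0,"grip":0.1}
    - {"x":-1.1,"y":0,"z":-1.6,"rx":0,"ry":0,"rz":0,"grip":0.1}
    - {"x":-1.1,"y":0,"z":-1.6,"rx":0,"ry":0,"rz":0,"grip":0.1}
    - {"x":-1.1,"y":0,"z":-1.6,"rx":0,"ry":0,"rz":0,"grip":0.1}

```text
time: 15.6
tool_pos: [674.0, -94.0, 111.4]
eef_rot: [[-1.0, 0.011, 0.001], [0.011, 1.0, -0.0], [-0.001, -0.0, -1.0]]
wrist_force: [0.3, 0.2, 0.4]
width: 0.186
grip_force: 29.9
```

send_rows:
  deltas:
    - {"x":-0.6,"y":0,"z":-0.8,"rx":0,"ry":0,"rz":0,"grip":0.1}
    - {"x":-1.1,"y":0,"z":-1.6,"rx":0,"ry":0,"rz":0,"grip":0.1}
    - {"x":-1.1,"y":0,"z":-1.6,"rx":0,"ry":0,"rz":0,"grip":0.1}
    - {"x":-1.1,"y":0,"z":-1.6,"rx":0,"ry":0,"rz":0,"grip":0.1}

```text
time: 16.0
tool_pos: [672.9, -93.9, 109.8]
eef_rot: [[-1.0, 0.011, 0.001], [0.011, 1.0, 0.0], [-0.001, 0.0, -1.0]]
wrist_force: [1.4, 0.6, 0.8]
width: 0.187
grip_force: 29.9
```

send_rows:
  deltas:
    - {"x":-0.6,"y":0,"z":-0.8,"rx":0,"ry":0,"rz":0,"grip":0.1}
    - {"x":-1.1,"y":0,"z":-1.6,"rx":0,"ry":0,"rz":0,"grip":0.1}
    - {"x":-1.1,"y":0,"z":-1.6,"rx":0,"ry":0,"rz":0,"grip":0.1}
    - {"x":-1.1,"y":0,"z":-1.6,"rx":0,"ry":0,"rz":0,"grip":0.1}

```text
time: 16.4
tool_pos: [671.8, -94.0, 108.3]
eef_rot: [[-1.0, 0.011, 0.001], [0.011, 1.0, -0.0], [-0.001, -0.0, -1.0]]
wrist_force: [1.4, 0.1, 3.7]
width: 0.188
grip_force: 29.9
```

send_rows:
  deltas:
    - {"x":-0.3,"y":0,"z":-0.4,"rx":0,"ry":0,"rz":0,"grip":0.1}
    - {"x":-0.6,"y":0,"z":-0.8,"rx":0,"ry":0,"rz":0,"grip":0.1}
    - {"x":-0.6,"y":0,"z":-0.8,"rx":0,"ry":0,"rz":0,"grip":0.1}
    - {"x":-0.6,"y":0,"z":-0.8,"rx":0,"ry":0,"rz":0,"grip":0.1}

```text
time: 16.8
tool_pos: [671.7, -93.9, 108.2]
eef_rot: [[-1.0, 0.011, 0.003], [0.011, 1.0, -0.0], [-0.003, -0.0, -1.0]]
wrist_force: [2.7, 0.7, 4.9]
width: 0.189
grip_force: 29.9
```

send_rows:
  deltas:
    - {"x":-0.6,"y":0,"z":-0.8,"rx":0,"ry":0,"rz":0,"grip":0.1}
    - {"x":-0.9,"y":0,"z":-1.2,"rx":0,"ry":0,"rz":0,"grip":0.1}
    - {"x":-0.9,"y":0,"z":-1.2,"rx":0,"ry":0,"rz":0,"grip":0.1}
    - {"x":-0.9,"y":0,"z":-1.2,"rx":0,"ry":0,"rz":0,"grip":0.1}

```text
time: 17.2
tool_pos: [671.6, -93.8, 108.2]
eef_rot: [[-1.0, 0.011, 0.005], [0.011, 1.0, -0.0], [-0.005, -0.0, -1.0]]
wrist_force: [3.9, 1.3, 7.7]
width: 0.19
grip_force: 30.0
```

send_rows:
  deltas:
    - {"x":2.3,"y":0,"z":3.3,"rx":0,"ry":0,"rz":0,"grip":0.1}
    - {"x":8,"y":0,"z":11.4,"rx":0,"ry":0,"rz":0,"grip":0.1}
    - {"x":20,"y":0,"z":28.5,"rx":0,"ry":0,"rz":0,"grip":0.1}
    - {"x":30.7,"y":-1.3,"z":43.7,"rx":0,"ry":0,"rz":0,"grip":0.1}
    - {"x":30.7,"y":-1.3,"z":80,"rx":0,"ry":0,"rz":0,"grip":0.1}
    - {"x":30.7,"y":-1.3,"z":120,"rx":0,"ry":0,"rz":0,"grip":0.1}
    - {"x":30.7,"y":-1.3,"z":150,"rx":0,"ry":0,"rz":0,"grip":0.1}
    - {"x":30.7,"y":-1.3,"z":157.7,"rx":0,"ry":0,"rz":0,"grip":0.1}

```text
time: 18.0
tool_pos: [701.5, -95.7, 267.5]
eef_rot: [[-1.0, 0.011, 0.005], [0.011, 1.0, -0.001], [-0.005, -0.001, -1.0]]
wrist_force: [0.4, 0.7, 0.4]
width: 0.189
grip_force: 30.0
```

send_rows:
  deltas:
    - {"x":-7,"y":-10,"z":0,"rx":0,"ry":0,"rz":-0.1,"grip":0.1}
    - {"x":-16,"y":-25,"z":0,"rx":0,"ry":0,"rz":-0.23,"grip":0.1}
    - {"x":-26,"y":-45,"z":0,"rx":0,"ry":0,"rz":-0.37,"grip":0.1}
    - {"x":-37,"y":-67,"z":0,"rx":0,"ry":0,"rz":-0.51,"grip":0.1}
    - {"x":-48,"y":-90,"z":0,"rx":0,"ry":0,"rz":-0.65,"grip":0.1}
    - {"x":-59,"y":-113,"z":0,"rx":0,"ry":0,"rz":-0.79,"grip":0.1}
    - {"x":-70,"y":-136,"z":0,"rx":0,"ry":0,"rz":-0.93,"grip":0.1}
    - {"x":-81,"y":-159,"z":0,"rx":0,"ry":0,"rz":-1.07,"grip":0.1}
    - {"x":-92,"y":-180,"z":0,"rx":0,"ry":0,"rz":-1.21,"grip":0.1}
    - {"x":-103,"y":-198,"z":0,"rx":0,"ry":0,"rz":-1.35,"grip":0.1}
    - {"x":-113,"y":-210,"z":0,"rx":0,"ry":0,"rz":-1.46,"grip":0.1}
    - {"x":-113,"y":-210,"z":0,"rx":0,"ry":0,"rz":-1.46,"grip":0.1}

```text
time: 19.2
tool_pos: [585.7, -306.7, 260.6]
eef_rot: [[-0.097, 0.995, -0.005], [0.995, 0.097, 0.002], [0.003, -0.005, -1.0]]
wrist_force: [-0.9, 0.5, -1.0]
width: 0.19
grip_force: 30.0
```

send_rows:
  deltas:
    - {"x":0,"y":0,"z":0,"rx":0,"ry":0,"rz":0,"grip":0.1}
    - {"x":0,"y":0,"z":0,"rx":0,"ry":0,"rz":0,"grip":0.1}
    - {"x":0,"y":0,"z":0,"rx":0,"ry":0,"rz":0,"grip":0.1}

```text
time: 19.5
tool_pos: [588.2, -304.3, 263.0]
eef_rot: [[-0.102, 0.995, -0.001], [0.995, 0.102, 0.001], [0.001, -0.0, -1.0]]
wrist_force: [0.0, -0.4, -0.7]
width: 0.187
grip_force: 30.0
```

send_rows:
  deltas:
    - {"x":0,"y":0,"z":-20,"rx":0,"ry":0,"rz":0,"grip":0.1}
    - {"x":0,"y":0,"z":-50,"rx":0,"ry":0,"rz":0,"grip":0.1}
    - {"x":0,"y":0,"z":-85,"rx":0,"ry":0,"rz":0,"grip":0.1}
    - {"x":0,"y":0,"z":-115,"rx":0,"ry":0,"rz":0,"grip":0.1}
    - {"x":0,"y":0,"z":-135,"rx":0,"ry":0,"rz":0,"grip":0.1}
    - {"x":0,"y":0,"z":-145,"rx":0,"ry":0,"rz":0,"grip":0.1}
    - {"x":0,"y":0,"z":-150,"rx":0,"ry":0,"rz":0,"grip":0.1}
    - {"x":0,"y":0,"z":-154,"rx":0,"ry":0,"rz":0,"grip":0.1}
    - {"x":0,"y":0,"z":-156,"rx":0,"ry":0,"rz":0,"grip":0.1}
    - {"x":0,"y":0,"z":-156,"rx":0,"ry":0,"rz":0,"grip":0.1}
    - {"x":0,"y":0,"z":-156,"rx":0,"ry":0,"rz":0,"grip":0.1}

```text
time: 20.6
tool_pos: [588.2, -305.6, 108.6]
eef_rot: [[-0.1, 0.995, 0.002], [0.995, 0.1, -0.001], [-0.001, 0.001, -1.0]]
wrist_force: [-0.9, -0.6, -1.5]
width: 0.19
grip_force: 30.0
```

send_rows:
  deltas:
    - {"x":0,"y":0,"z":-1.5,"rx":0,"ry":0,"rz":0,"grip":0.1}
    - {"x":0,"y":0,"z":-3,"rx":0,"ry":0,"rz":0,"grip":0.1}
    - {"x":0,"y":0,"z":-4,"rx":0,"ry":0,"rz":0,"grip":0.1}
    - {"x":0,"y":0,"z":-4,"rx":0,"ry":0,"rz":0,"grip":0.1}
    - {"x":0,"y":0,"z":-4,"rx":0,"ry":0,"rz":0,"grip":0.1}

```text
time: 21.1
tool_pos: [587.7, -305.3, 103.8]
eef_rot: [[-0.1, 0.995, 0.0], [0.995, 0.1, -0.0], [-0.0, 0.0, -1.0]]
wrist_force: [-0.8, -0.2, 1.7]
width: 0.187
grip_force: 30.0
```

send_rows:
  deltas:
    - {"x":0,"y":0,"z":0,"rx":0,"ry":0,"rz":0,"grip":0.22}
    - {"x":0,"y":0,"z":0,"rx":0,"ry":0,"rz":0,"grip":0.26}
    - {"x":0,"y":0,"z":0,"rx":0,"ry":0,"rz":0,"grip":0.35}
    - {"x":0,"y":0,"z":0,"rx":0,"ry":0,"rz":0,"grip":0.45}
    - {"x":0,"y":0,"z":0,"rx":0,"ry":0,"rz":0,"grip":0.55}
    - {"x":0,"y":0,"z":0,"rx":0,"ry":0,"rz":0,"grip":0.55}
    - {"x":0,"y":0,"z":15,"rx":0,"ry":0,"rz":0,"grip":0.55}
    - {"x":0,"y":0,"z":50,"rx":0,"ry":0,"rz":0,"grip":0.55}
    - {"x":0,"y":0,"z":95,"rx":0,"ry":0,"rz":0,"grip":0.55}
    - {"x":0,"y":0,"z":140,"rx":0,"ry":0,"rz":0,"grip":0.55}

```text
time: 22.1
tool_pos: [587.4, -305.0, 245.9]
eef_rot: [[-0.1, 0.995, 0.0], [0.995, 0.1, 0.0], [-0.0, 0.0, -1.0]]
wrist_force: [0.8, -0.3, 0.5]
width: 0.55
grip_force: 0.0
```

send_rows:
  deltas:
    - {"x":-45,"y":-15,"z":0,"rx":0,"ry":0,"rz":0,"grip":0.55}
    - {"x":-90,"y":-30,"z":0,"rx":0,"ry":0,"rz":0,"grip":0.55}
    - {"x":-135,"y":-45,"z":0,"rx":0,"ry":0,"rz":0,"grip":0.55}
    - {"x":-180,"y":-60,"z":0,"rx":0,"ry":0,"rz":0,"grip":0.55}
    - {"x":-225,"y":-75,"z":0,"rx":0,"ry":0,"rz":0,"grip":0.55}
    - {"x":-260,"y":-90,"z":0,"rx":0,"ry":0,"rz":0,"grip":0.55}
    - {"x":-260,"y":-90,"z":0,"rx":0,"ry":0,"rz":0,"grip":0.55}
    - {"x":-260,"y":-90,"z":0,"rx":0,"ry":0,"rz":0,"grip":0.55}

```text
time: 22.9
tool_pos: [327.5, -395.6, 245.0]
eef_rot: [[-0.098, 0.995, 0.002], [0.995, 0.098, -0.002], [-0.002, 0.002, -1.0]]
wrist_force: [0.4, 0.2, 0.3]
width: 0.551
grip_force: 0.0
```

Run:
```python
from workcell import state,capture
import cv2,numpy as np
s=capture("scene")["img"][:,:,::-1];t=capture("top")["img"][:,:,::-1]
def cr(i,x,y,w,h,k):return cv2.resize(i[y:y+h,x:x+w],None,fx=k,fy=k,interpolation=cv2.INTER_CUBIC)
a=np.vstack([cr(s,200,140,280,160,2.85)[:,:798],np.hstack([cr(t,120,140,133,70,3),cr(t,300,140,133,70,3)])[:144]])
cv2.imwrite("pics/m8.png",a);print(a.shape,state()["tool_pos"],state()["time"])
for n,i in(("scene",s),("top",t)):
    d=np.abs(i.astype(int)-cv2.imread(f"pics/{n}0.png")).max(2)
    if n=="scene":print("stand diff",d[212:269,216:282].max())
    else:print("stand diff top",d[160:208,364:440].max())
```

```text
(600, 798, 3) [ 328.68139641 -394.99619046  244.1783894 ] 23.0
stand diff 84
stand diff top 32
```

View pics/m8.png

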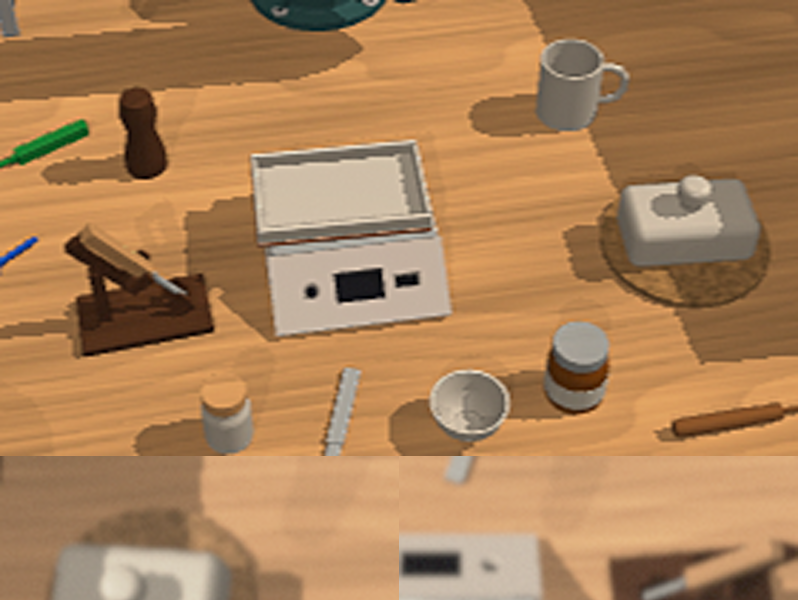

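The final view shows the cover upright on the trivet (scale-up pixels 688 against a trivet middle of 685). The tray is still on the scale, the pick is back in its stand, and the bystanders look undisturbed.

```bash
python3 -c "
from workcell import job_done
print(job_done())"
```

```text
the job is handed in; nothing more can be done
None
```

I set the cover upright on the trivet, pressed the tare button down to its stop with the pick, put the pick back in its stand, and handed the job in at about 23 s.

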